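Pry open the pantry chest, stock it and hasp it shut

TASK

Lever the shut lid of the grey storage chest open with the blade of the putty knife in the notch of its front rim, swing it right back, and stand every squat jar upright on the floor of the chest. Then shut the lid fully, swing the hasp over until it lies flat on the lid over its staple, and leave the putty knife lying flat on the black rubber mat; leave the jug, the can and the carton alone.

Things in the scene. Friction and masses are not known exactly. Their poses are not given: they have to be found in the camera images.
- chest: fixed grey steel chest, outside 152 (x) x 216 (y) x 106 high, walls and floor 6 thick, inside 140 x 204, inner floor 6 above the bench, open top. Origin: centre of its underside. Its -x face is the front (about to world -y, i.e. the robot's right), its +x side carries the lid hinge, z up. It does not move.
- notch (a point): pry notch in the chest's front rim: 60 wide (y) and 10 high, cut through the 6 mm front wall just below the lid, at chest y = +55 (the half nearer the robot). The point is the middle of the gap on the outer face (chest x = -76, z = 101); the lid's underside is at z = 106, the notch's bottom at z = 96. Two thin ribs on top of the lid mark its two ends.
- lid (a joint): the lid's hinge angle, rad: 0 shut, positive opening up and back, stop at 1.95 (leaning 0.38 past upright). Flat aluminium plate 152 x 216 x 6, 0.25 kg, no handle, flush with the chest's outer walls, so that only a blade in the notch can lift it. Slightly damped: falls shut when let go below about 1.4, falls back on its stop when past upright (about 1.7).
- lid_edge (a point): middle of the lid's free edge (half its thickness), 152 from the hinge; moves with the lid. x points from it to the hinge, z out of the lid's upper face
- lid_hinge (a point): middle of the lid's hinge line: chest x = +76, y = 0, z = 106, at the lid's underside; the line runs along chest y
- hasp (a joint): the hasp's angle, rad: 0 lying flat on the lid over its staple (closed), positive swinging up and outwards from the lid to the front; stop at 2.3. Stiff hinge (0.045 N m): it stays where it is left and must be pushed all the way down. Starts at 1.65 to 2.1, standing up and leaning out over the front.
- hasp_tip (a point): middle of the end plate of the hasp, 81 from its hinge. The hasp is a steel strap 90 long, 27 wide, 5 thick with a long slot, on the half of the front farther from the robot (chest y = -65); x points along the strap away from the hinge
- hasp_hinge (a point): hasp hinge: chest x = -84, y = -65, z = 115.5; axis along chest y. Closed, the strap reaches from here to chest x = +6, its upper face at z = 118; the staple on the lid stands up through its slot to z = 128, at chest x = -46 to -28
- knife: loose putty knife, 0.10 to 0.16 kg: wooden handle 110 long, 24 wide, 26 high; flat steel blade 95 long, 40 wide, 2.5 thick at half the handle's height (13 above the underside). Origin on the handle's underside (handle x = -90 to +20, blade x = +20 to +115), close to the balance point. x points to the tip, z up off the blade's flat. Starts on the mat.
- knife_tip (a point): middle of the blade's straight end edge, knife x = +115, z = 13; axes as the knife's
- mat: black rubber mat fixed to the bench, 270 (x) x 170 (y) x 3 thick. Origin: centre of its underside. The putty knife starts on it and belongs on it at the end
- flat: cardboard sheet fixed to the bench, 240 x 240 x 3 thick, on which the jars stand at the start. Origin: centre of its underside
- jug: bystander: white plastic bottle, 80 diameter, 170 tall; origin centre of its underside; must stay where it is
- can: bystander: tin can, 74 diameter, 110 tall; origin centre of its underside; must stay where it is
- carton: bystander: cardboard carton 90 x 130 x 60; origin centre of its underside; must stay where it is
- jar0: squat closed glass jar with a metal cap, 62 diameter, 58 tall, 0.18 to 0.35 kg; origin centre of its underside, z up. Two to four such jars are present (all alike); absent ones read None
- jar1: squat closed glass jar with a metal cap, 62 diameter, 58 tall, 0.18 to 0.35 kg; origin centre of its underside, z up. Two to four such jars are present (all alike); absent ones read None
- jar2: squat closed glass jar with a metal cap, 62 diameter, 58 tall, 0.18 to 0.35 kg; origin centre of its underside, z up. Two to four such jars are present (all alike); absent ones read None
- jar3: squat closed glass jar with a metal cap, 62 diameter, 58 tall, 0.18 to 0.35 kg; origin centre of its underside, z up. Two to four such jars are present (all alike); absent ones read None

How it is judged:
By the outcome, as a careful person would: the job done as asked, in the order asked, and still so for the second after the job is handed in, with the robot touching nothing.
Of jar0, jar1, jar2, jar3 only 2 to 4 are there at a start; the rules pass over those that are not, and their reading is None.
At some moment in a run one of knife, jar0, jar1, jar2, jar3 may be knocked a few centimetres aside while the robot is not near it.
It also fails if it takes over 210 s, if anything falls off the work surface, if the arm or the gripper's body presses on something with over 40 N, if the wrist force passes 120 N, or if a joint passes its speed limit or range.

ROBOT

A 6-joint arm with a two-finger parallel gripper is mounted at the origin on the work surface. World frame = base frame: x ahead of the robot, y to its left, z up, the work surface at z = 0. Lengths are in m, angles in rad, forces in N, time in s.
With the tool pointing down it reaches from about 0.375 to 0.975 m from the base axis. Payload 3.8 kg.
Tool frame: the origin (TCP) lies midway between the tips of the shut fingers; the grasp point (between the pads) lies 19 mm behind it; x points along the fingers, y is the direction in which the jaws open and shut, and the axes are right-handed (so a half turn about x gives the same grasp; the last joint's range is limited). The gripper opens to 88 mm and grips with 3 to 60 N. Pads are 18 mm wide; open, the fingers measure 123 mm over their backs; the gripper's body (75 mm by 187 mm) begins 45 mm behind the grasp point.
Start: joints at [1.28, 0.264, 1.604, -0, 1.274, -0.037], TCP at [0.169, 0.653, 0.239] pointing down, gripper open.
Joint ranges: [-2.63, 2.63], [-0.94, 2.18], [0.31, 2.57], [-1.31, 4.45], [0, 2.66], [-2.55, 2.55]. Speed limits (rad/s): [2.57, 2.57, 3.14, 3.14, 3.14, 3.14].

INTERFACE

Orientations are given as a rotation vector (axis times angle).
In Python, from cell import manip, inverse_kinematics, cams, order gives the robot as it stands. Calls block until the motion is done:
- manip.move_pose(position, orientation): joint-space move of the TCP to a pose.
- manip.move_linear(position, rate=0.15, rot=None): straight line of the TCP; rot=None keeps the orientation; rate is the mean speed in m/s.
- manip.set_joints(angles): joint-space move.
- manip.set_gripper(opening, force=None): finger opening in m; force is the grip in N (None keeps the last); returns when the fingers have stopped.
- manip.dwell(seconds).
- inverse_kinematics(position, orientation): joint angles nearest the present ones, or None.
- manip.state(): the state.
- cams.capture(name): name is "scene" or "top" or "wrist"; returns a dict with "image" (384x512x3 uint8, blue, green, red), "z_map" (384x512 float32, m along the optical axis (not along the pixel's ray), 0 where there is no reading), "intrinsics" (3x3 intrinsics, pixels), "k1" (the pictures are not rectified: a ray, as slopes to the right and down, at radius r is drawn at 1 + k1 r^2 times it, then the intrinsics apply), "position" and "orientation" of the camera in the world; the wrist camera has in their place "T_tool_cam" (4x4, takes a point from camera to tool coordinates, whose origin is the TCP and whose axes are the tool frame's). Camera axes: x right, y down, z forward; pixel columns grow to the right and rows downward; lengths in m; the calibration is good to about 2 mm. A picture is of the moment at which its call begins: read the wrist's pose just before it.
A pose or a line that the arm cannot do raises manip.IKError and nothing moves.
- order.close_job(): hands the job in, once; it reports no verdict.
The state is a dict: "clock": time; "joint_pos": joint angles; "joint_velocities": joint speeds; "tau": joint torques, N m; "tool_pos": TCP position; "tcp_rot": TCP orientation; "contact_force": force on the tool from outside, world axes, zero at the start; "moment": the same for the moment, N m; "gripper_width": finger opening in m.
Only numpy, scipy, OpenCV 4.12 (cv2) and the standard library are available. Lean on these libraries where they do the work, as an engineer would, in place of code of your own. Each camera call takes 0.05 s, during which the arm holds its last target.

## Working session

There is one attempt and no reset: what is moved stays moved. The work goes in short steps, each a Python script; the robot and the scene stay as the last script left them, time stands still between calls to the robot, and variables do not carry over. Pictures are saved under pics/ and viewed, and the job is handed in when it is done.

```bash
ls -la; mkdir -p pics
cat > h.py <<'E'
import numpy as np, cv2, sys
from scipy.spatial.transform import Rotation as R
from cell import manip, inverse_kinematics, cams, order
def cap(name, fn=None):
    st=manip.state(); c=cams.capture(name)
    if name=='wrist':
        T=np.eye(4); T[:3,:3]=R.from_rotvec(st['tcp_rot']).as_matrix(); T[:3,3]=st['tool_pos']
        W=T@np.array(c['T_tool_cam'])
    else:
        W=np.eye(4); W[:3,3]=c['position']; o=np.array(c['orientation'])
        W[:3,:3]=o if o.shape==(3,3) else R.from_rotvec(o).as_matrix()
    c['W']=W
    if fn: 
        cv2.imwrite('pics/'+fn+'.png',c['image'])
        np.savez('pics/'+fn+'.npz',**{k:v for k,v in c.items()})
    return c
def load(fn):
    d=np.load('pics/'+fn+'.npz'); return {k:d[k] for k in d.files}
def ray(c,u,v):
    K=np.array(c['intrinsics']);k1=float(c['k1'])
    return cv2.undistortPoints(np.array([[[u,v]]],float),K,np.array([k1,0,0,0,0.]))[0,0]
def px(c,u,v,z=None):
    """world point via depth (z None) or intersect with height z"""
    a=ray(c,u,v); d=np.array([a[0],a[1],1.]); W=c['W']
    if z is None:
        dd=c['z_map'][int(round(v)),int(round(u))]; return W[:3,:3]@(d*dd)+W[:3,3]
    r=W[:3,:3]@d; return W[:3,3]+r*(z-W[2,3])/r[2]
def cloud(c):
    K=np.array(c['intrinsics']);k1=float(c['k1']);h,w=c['z_map'].shape
    uu,vv=np.meshgrid(np.arange(w),np.arange(h))
    p=cv2.undistortPoints(np.stack([uu,vv],-1).reshape(-1,1,2).astype(float),K,np.array([k1,0,0,0,0.])).reshape(h,w,2)
    z=c['z_map'].astype(float); P=np.dstack([p[...,0]*z,p[...,1]*z,z])
    Q=P@c['W'][:3,:3].T+c['W'][:3,3]; Q[z==0]=np.nan
    return Q
def proj(c,p):
    q=c['W'][:3,:3].T@(np.array(p)-c['W'][:3,3])
    o,_=cv2.projectPoints(q.reshape(1,1,3),np.zeros(3),np.zeros(3),np.array(c['intrinsics'],float),np.array([float(c['k1']),0,0,0,0]))
    return o[0,0]
def big(fn,x0,y0,x1,y1,s,out):
    im=cv2.imread('pics/'+fn+'.png')[y0:y1,x0:x1]; cv2.imwrite('pics/'+out+'.png',cv2.resize(im,None,fx=s,fy=s,interpolation=cv2.INTER_CUBIC))
def S():
    s=manip.state(); print('t',round(s['clock'],2),'tcp',np.round(s['tool_pos'],4),'F',np.round(s['contact_force'],1),'M',np.round(s['moment'],2),'w',round(s['gripper_width'],4)); return s
def rot(xa,ya):
    xa=np.array(xa,float);xa/=np.linalg.norm(xa);ya=np.array(ya,float);ya-=xa*(xa@ya);ya/=np.linalg.norm(ya)
    return R.from_matrix(np.stack([xa,ya,np.cross(xa,ya)],1)).as_rotvec()
E
python3 - <<'E'
from h import *
s=manip.state();print(s)
for n in('scene','top','wrist'):
    c=cap(n,n+'0'); print(n,c['W'].round(3),c['intrinsics'],c['k1'])
E
```

```text
total 12
drwxr-xr-x  3 agent agent 4096 Dec  6 23:20 .
drwxr-xr-x 23 root  root  4096 Dec  6 23:19 ..
drwxr-xr-x  2 agent agent 4096 Dec  6 23:20 pics
{'clock': 0.0, 'joint_pos': array([ 1.28011190e+00,  2.64709948e-01,  1.60532216e+00, -5.98811097e-05,
        1.27370434e+00, -3.69075684e-02]), 'joint_velocities': array([-6.93486557e-04, -8.40885610e-05, -1.84091604e-04,  3.58225427e-04,
       -3.21050178e-04,  2.77274231e-03]), 'tau': array([-4.21142313e-04, -5.02100408e+01, -3.56879425e+01,  7.27830478e-02,
        2.93024036e-02, -1.87308865e-04]), 'tool_pos': array([0.16929444, 0.65271277, 0.23744511]), 'tcp_rot': array([ 0.19754114,  1.56189388, -0.20088567]), 'contact_force': array([ 0.67512052, -0.38021997,  0.15717267]), 'moment': array([ 0.01505618,  0.00402052, -0.06122716]), 'gripper_width': 0.08801364237283671}
scene [[ 0.125  0.834 -0.537  1.193]
 [ 0.992 -0.098  0.078 -0.069]
 [ 0.013 -0.543 -0.84   1.041]
 [ 0.     0.     0.     1.   ]] [[369.6002176    0.         248.74864467]
 [  0.         369.6002176  191.98425326]
 [  0.           0.           1.        ]] 0.03022382323658684
top [[ 3.00e-03 -9.98e-01  5.90e-02  4.99e-01]
 [-1.00e+00 -3.00e-03  1.00e-03  4.60e-02]
 [-1.00e-03 -5.90e-02 -9.98e-01  1.48e+00]
 [ 0.00e+00  0.00e+00  0.00e+00  1.00e+00]] [[454.98917952   0.         255.73792438]
 [  0.         454.98917952 190.33247631]
 [  0.           0.           1.        ]] -0.02213632569820309
wrist [[ 0.251  0.929  0.273  0.099]
 [ 0.968 -0.241 -0.072  0.671]
 [-0.001  0.282 -0.959  0.384]
 [ 0.     0.     0.     1.   ]] [[308.66267777   0.         250.34217964]
 [  0.         308.66267777 196.38315921]
 [  0.           0.           1.        ]] -0.07988240779414454
```

Run:
```python
import cv2
for n in('scene','top'):
    im=cv2.imread(f'pics/{n}0.png');cv2.imwrite(f'pics/{n}0b.png',cv2.resize(im,(800,600),interpolation=cv2.INTER_CUBIC))
```

```text
(no output)
```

View pics/scene0b.png

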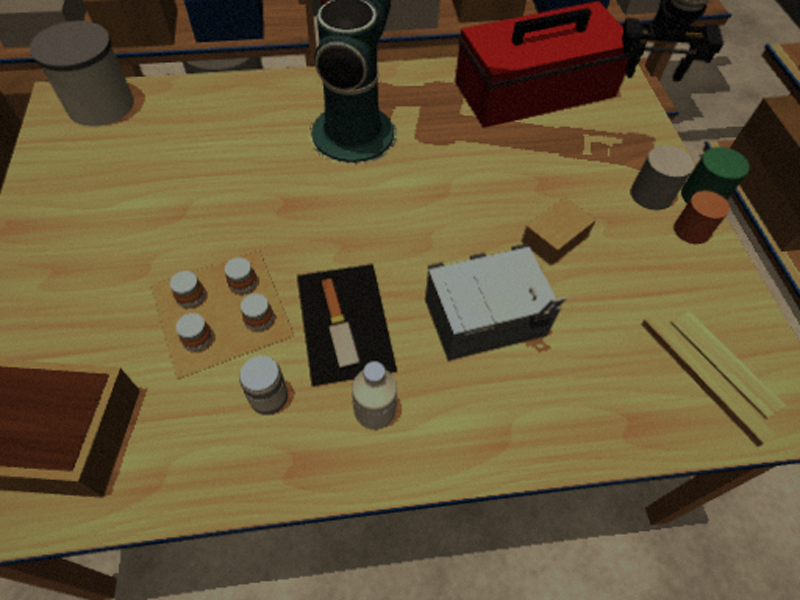

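View pics/top0b.png

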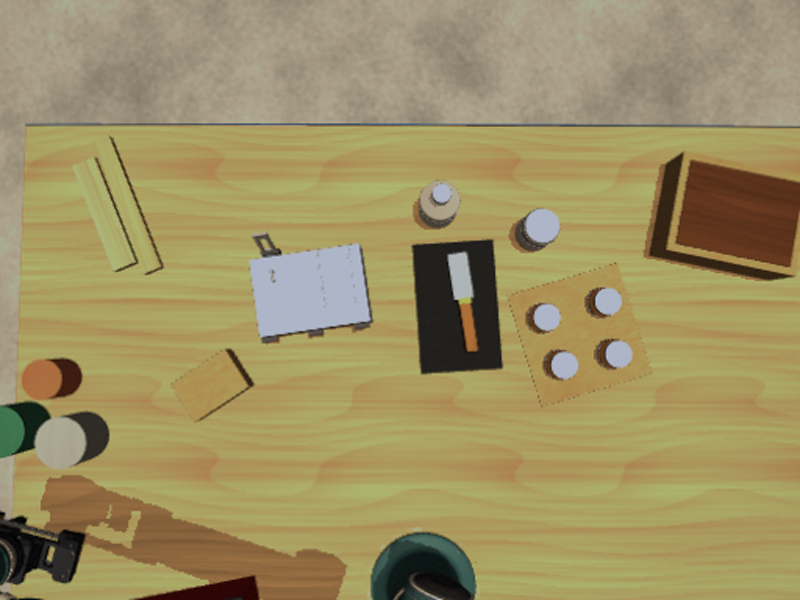

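Run:
```python
from h import *
c=load('top0');Q=cloud(c)
f=512/800;
def t(n,u,v): print(n,Q[int(round(v*f)),int(round(u*f))].round(3))
for n,u,v in [('lidTL',252,263),('lidTR',358,248),('lidBL',263,333),('lidBR',369,318),('lidc',310,290),('hasp',263,240),('jug',441,193),('can',541,226),('j',545,318),('j',607,301),('j',564,365),('j',618,354),('bl',459,275),('hd',468,325),('hd_end',472,348),('tip',457,255),('carton',210,385),('matTL',415,247),('matTR',491,242),('matBL',423,372),('matBR',500,366)]: t(n,u,v)
big('top0',150,140,250,230,8,'a1'); big('top0',255,140,425,270,4.7,'a2')
big('scene0',260,140,390,240,6,'a3')
```

```text
lidTL [0.647 0.336 0.104]
lidTR [0.674 0.129 0.115]
lidBL [0.51  0.311 0.112]
lidBR [0.538 0.107 0.114]
lidc [0.592 0.222 0.112]
hasp [0.704 0.335 0.002]
jug [ 0.771 -0.029  0.162]
can [ 0.718 -0.225  0.114]
j [ 0.541 -0.244  0.06 ]
j [ 0.575 -0.366  0.061]
j [ 0.447 -0.28   0.062]
j [ 0.47  -0.389  0.064]
bl [ 0.632 -0.076  0.019]
hd [ 0.528 -0.094  0.025]
hd_end [ 0.481 -0.1    0.029]
tip [ 0.674 -0.069  0.017]
carton [0.408 0.425 0.061]
matTL [0.691 0.015 0.006]
matTR [ 0.702 -0.142  0.007]
matBL [ 0.432 -0.002  0.004]
matBR [ 0.445 -0.16   0.006]
```

View pics/a1.png

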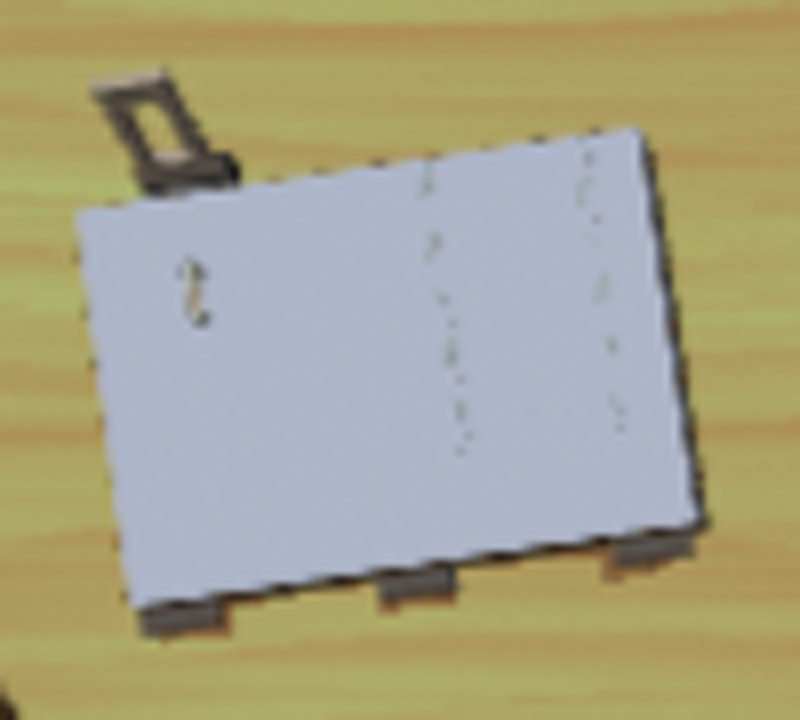

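View pics/a2.png

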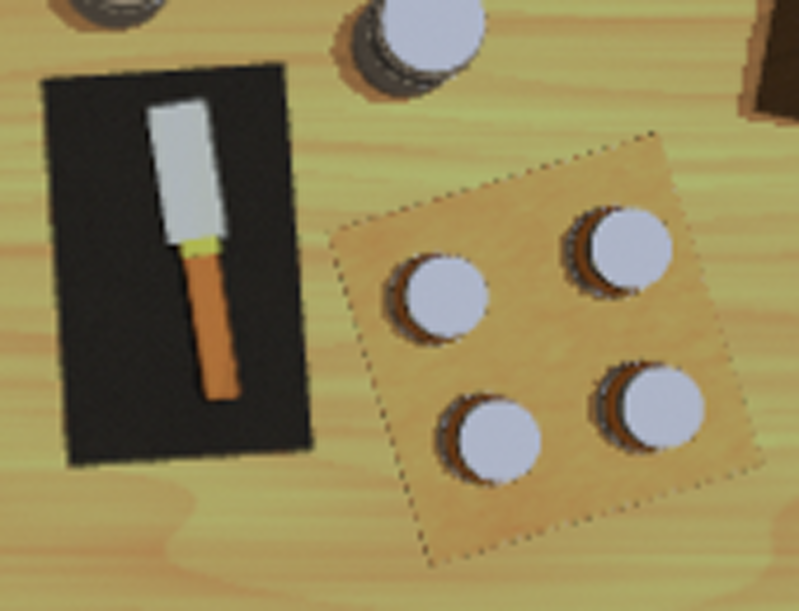

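View pics/a3.png

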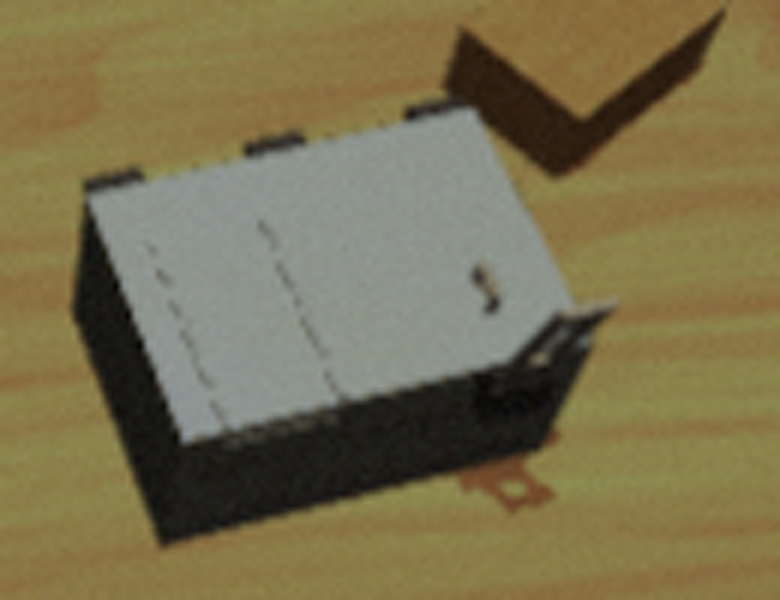

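```bash
cat >> h.py <<'E'
def rect(P):
    (cx,cy),(w,h),a=cv2.minAreaRect((P[:,:2]*1000).astype(np.float32)); return cx,cy,w,h,a
E
python3 - <<'E'
from h import *
c=load('top0');Q=cloud(c)
print(cams.capture('wrist')['T_tool_cam'].round(3))
m=(Q[...,2]>.106)&(Q[...,2]<.122)&(Q[...,0]>.48)&(Q[...,0]<.72)&(Q[...,1]>.08)&(Q[...,1]<.36)
m=cv2.morphologyEx(m.astype(np.uint8),cv2.MORPH_OPEN,np.ones((5,5)))>0
print('lid',rect(Q[m]),np.nanmedian(Q[m][:,2]))
# lid corners from enlarged crop a1 (8x,origin 150,140), z=.112
for u,v in[(78,212),(637,130),(700,522),(133,604)]:
    print(px(c,150+(u+.5)/8-.5,140+(v+.5)/8-.5,.112).round(4))
# knife by colour: blade tip corners etc (a2 4.7x origin 255,140)
def k(u,v,z):return px(c,255+(u+.5)/4.7-.5,140+(v+.5)/4.7-.5,z).round(4)
print('blade',k(148,107,.0173),k(206,99,.0173),k(225,236,.0173),k(167,243,.0173))
print('handle end',k(207,402,.029),k(240,398,.029),'front',k(183,257,.029),k(218,254,.029))
print('mat',k(42,79,.003),k(284,64,.003),k(312,450,.003),k(69,466,.003))
for u,v,r in[(447,297,41),(631,249,41),(499,442,41),(663,407,41)]: print('jar',k(u,v,.061))
print('carton',px(c,*(np.array([210,385])*.64),.06))
E
```

```text
[[-0.001 -0.282  0.959 -0.146]
 [ 1.    -0.     0.001  0.   ]
 [-0.     0.959  0.282 -0.073]
 [ 0.     0.     0.     1.   ]]
lid (592.5230712890625, 223.2752685546875, 169.80377197265625, 216.13059997558594, 8.829471588134766) 0.11232232492535466
[0.6521 0.3395 0.112 ]
[0.6839 0.1282 0.112 ]
[0.5357 0.1035 0.112 ]
[0.5041 0.3164 0.112 ]
blade [ 0.6759 -0.0502  0.0173] [ 0.6816 -0.0901  0.0173] [ 0.5872 -0.1029  0.0173] [ 0.5823 -0.0631  0.0173]
handle end [ 0.4739 -0.0892  0.029 ] [ 0.4767 -0.1116  0.029 ] front [ 0.5721 -0.0731  0.029 ] [ 0.5742 -0.0969  0.029 ]
mat [0.697  0.0225 0.003 ] [ 0.708  -0.1458  0.003 ] [ 0.4407 -0.1639  0.003 ] [0.4293 0.0034 0.003 ]
jar [ 0.5444 -0.2459  0.061 ]
jar [ 0.5768 -0.3689  0.061 ]
jar [ 0.4486 -0.2796  0.061 ]
jar [ 0.4719 -0.3888  0.061 ]
carton [0.40660781 0.42446541 0.06      ]
```

```bash
cat >> h.py <<'E'
cx=np.array([-np.cos(np.radians(8.9)),-np.sin(np.radians(8.9)),0]); cz=np.array([0,0,1.]); cy=np.cross(cz,cx)
C0=np.array([.594,.222,0])
def ch(x,y,z): return C0+(cx*x+cy*y)/1000+cz*z/1000   # mm chest -> world
def down(d,tilt=0):
    """tool down, tool z along horizontal d (camera on -d side). tilt: fingers lean toward +d"""
    d=np.array(d,float); d/=np.linalg.norm(d); xa=-cz*np.cos(tilt)+d*np.sin(tilt)
    return rot(xa,np.cross(d,-cz))
E
python3 - <<'E'
from h import *
kd=np.array([.9892,.1468,0])
def t(n,p,r):
    q=inverse_kinematics(p,r); print(n,None if q is None else np.round(q,2))
for s in(1,-1):
  t('pick%d'%s,[.555,-.0885,.01],down(s*kd))
  t('pickhi%d'%s,[.555,-.0885,.2],down(s*kd))
  t('ins%d'%s,ch(-76-125-15,55,101-13-4),down(s*cx))
  t('ins-tip%d'%s,ch(-41-125,55,101-13-4),down(s*cx))
  t('up%d'%s,ch(76-125,55,216),down(s*cx))
  t('over%d'%s,ch(110-125,55,236),down(s*cx))
  for x in(-33.5,33.5):
    for y in(-47,47): t('jar%d %d %d'%(s,x,y),ch(x,y,46),down(s*cx)); t('hi',ch(x,y,230),down(s*cx))
  for j in [(.544,-.246),(.577,-.369),(.449,-.28),(.472,-.389)]: t('jp',[*j,.042],down(s*np.array([1,0,0])));t('jp-y',[*j,.042],down(s*np.array([0,1,0])))
E
```

```text
pick1 [-0.2   0.3   2.03 -0.    0.81 -1.92]
pickhi1 [-0.2   0.08  1.89  0.    1.17 -1.92]
ins1 [0.21 0.68 1.3  0.   1.16 1.63]
ins-tip1 [0.22 0.59 1.45 0.   1.11 1.63]
up1 [0.23 0.28 1.63 0.   1.23 1.64]
over1 [0.23 0.2  1.69 0.   1.25 1.65]
jar1 -33 -47 [0.38 0.44 1.75 0.   0.95 1.79]
hi [0.38 0.27 1.61 0.   1.26 1.79]
jar1 -33 47 [0.24 0.41 1.79 0.   0.94 1.66]
hi [0.24 0.24 1.65 0.   1.25 1.66]
jar1 33 -47 [0.4  0.33 1.9  0.   0.91 1.82]
hi [0.4  0.15 1.75 0.   1.24 1.82]
jar1 33 47 [0.25 0.3  1.95 0.   0.9  1.66]
hi [0.25 0.12 1.79 0.   1.23 1.66]
jp [-0.47  0.31  1.94  0.    0.89 -2.04]
jp-y None
jp [-0.61  0.45  1.74  0.    0.95 -2.18]
jp-y [-0.61  0.45  1.74  0.    0.95  2.54]
jp [-0.6   0.2   2.08  0.    0.86 -2.18]
jp-y [-0.6   0.2   2.08  0.    0.86  2.54]
jp [-0.73  0.34  1.91  0.    0.9  -2.3 ]
jp-y [-0.73  0.34  1.91  0.    0.9   2.41]
pick-1 [-0.2   0.3   2.03 -0.    0.81  1.22]
pickhi-1 [-0.2   0.08  1.89 -0.    1.17  1.22]
ins-1 [ 0.21  0.68  1.3   0.    1.16 -1.51]
ins-tip-1 [ 0.22  0.59  1.45  0.    1.11 -1.51]
up-1 [ 0.23  0.28  1.63  0.    1.23 -1.5 ]
over-1 [ 0.23  0.2   1.69  0.    1.25 -1.5 ]
jar-1 -33 -47 [ 0.38  0.44  1.75  0.    0.95 -1.35]
hi [ 0.38  0.27  1.61  0.    1.26 -1.35]
jar-1 -33 47 [ 0.24  0.41  1.79  0.    0.94 -1.49]
hi [ 0.24  0.24  1.65  0.    1.25 -1.49]
jar-1 33 -47 [ 0.4   0.33  1.9   0.    0.91 -1.32]
hi [ 0.4   0.15  1.75  0.    1.24 -1.32]
jar-1 33 47 [ 0.25  0.3   1.95  0.    0.9  -1.48]
hi [ 0.25  0.12  1.79  0.    1.23 -1.48]
jp [-0.47  0.31  1.94 -0.    0.89  1.1 ]
jp-y [-0.47  0.31  1.94 -0.    0.89 -0.47]
jp [-0.61  0.45  1.74 -0.    0.95  0.97]
jp-y [-0.61  0.45  1.74 -0.    0.95 -0.61]
jp [-0.6   0.2   2.08 -0.    0.86  0.97]
jp-y [-0.6   0.2   2.08 -0.    0.86 -0.6 ]
jp [-0.73  0.34  1.91 -0.    0.9   0.84]
jp-y [-0.73  0.34  1.91 -0.    0.9  -0.73]
```

```bash
python3 - <<'E'
from h import *
kd=np.array([.9892,.1468,0])
p=np.array([.555,-.0885,0])
manip.move_pose(p+[0,0,.16],down(kd)); manip.dwell(.2)
S(); c=cap('wrist','w1')
for n,k in(('tip',115),('org',0),('hend',-90)):
    print(n,proj(c,p+kd*(.010+k/1000)+[0,0,.016]).round(1))
E
python3 -c "
import cv2;im=cv2.imread('pics/w1.png');cv2.imwrite('pics/w1b.png',cv2.resize(im,(800,600)))"
```

```text
t 3.35 tcp [ 0.5551 -0.088   0.16  ] F [ 0.4 -0.1 -0.6] M [-0.   -0.07 -0.  ] w 0.0882
tip [249.4 295.1]
org [249.4 193.8]
hend [249.4  97.9]
```

View pics/w1b.png

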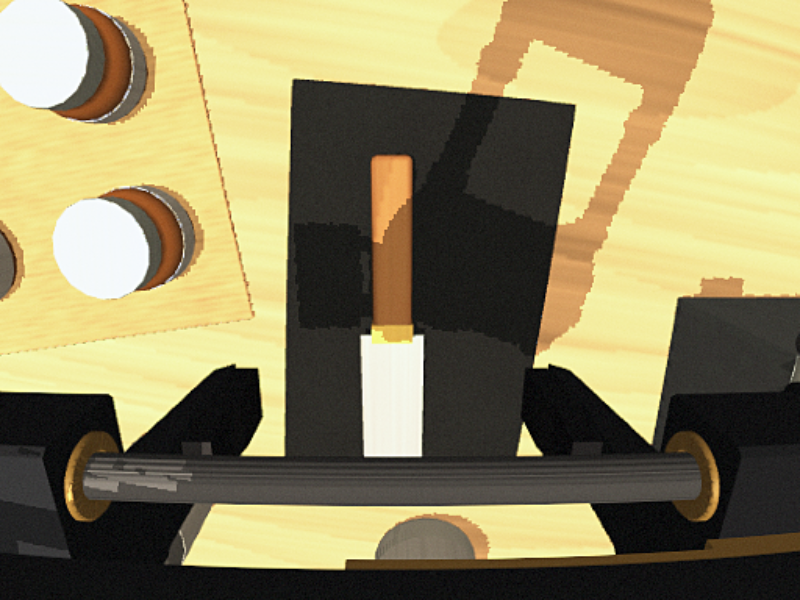

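Run:
```python
from h import *
c=load('w1')
print(px(c,250.9,105,.029),px(c,250.9,200,.029))
manip.move_linear([.555,-.0885,.05],rate=.2)
manip.set_gripper(.05)
manip.move_linear([.555,-.0885,.009],rate=.08)
S(); manip.set_gripper(0.0,force=45); S()
manip.move_linear([.555,-.0885,.25],rate=.2); S()
c=cap('wrist','w2'); cap('scene','s2')
big('scene2' if 0 else 's2',150,60,350,210,4,'s2b')
```

```text
[ 0.481867   -0.09804158  0.029     ] [ 0.56704346 -0.08527993  0.029     ]
t 5.47 tcp [ 0.5547 -0.0885  0.0085] F [ 0.2 -0.2 -0.4] M [ 0.06  0.06 -0.04] w 0.0502
t 5.97 tcp [ 0.5554 -0.0885  0.0095] F [-0.4  1.2  2.1] M [0.12 0.05 0.01] w 0.0234
t 7.33 tcp [ 0.554  -0.0883  0.2483] F [ 0.1 -0.2 -1. ] M [ 0.04  0.02 -0.01] w 0.0237
```

View pics/w2.png

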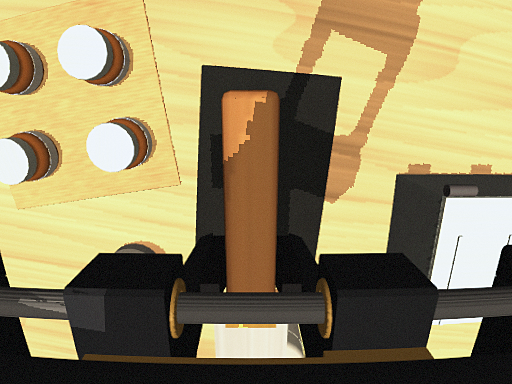

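View pics/s2b.png

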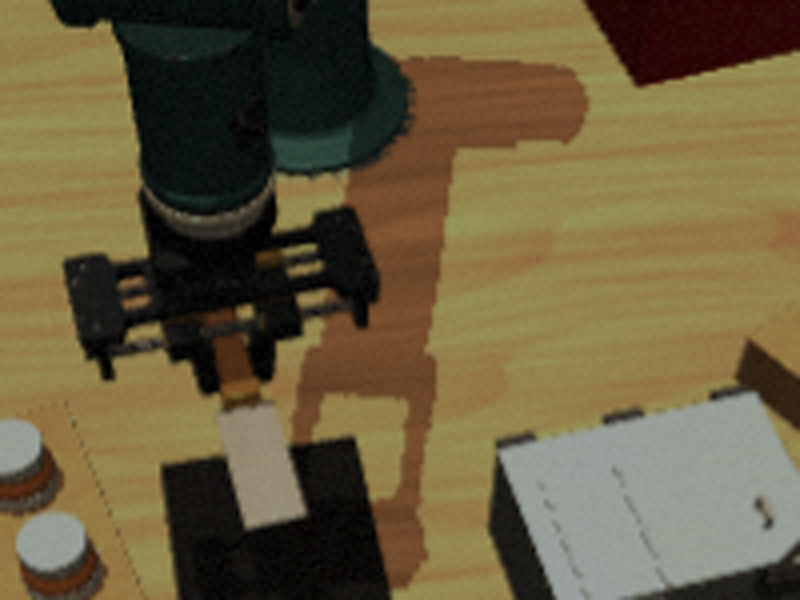

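Run:
```python
from h import *
c=load('s2');Q=cloud(c)
kd=np.array([.9892,.1468,0]); l=np.array([-.1468,.9892,0]); p=np.array([.554,-.0883,.2483])
D=Q-p; a=D@kd; b=D@l; 
m=(np.abs(b)<.018)&(a>.035)&(a<.135)&(np.abs(D[...,2])<.06)
print(m.sum()); A=np.c_[a[m],b[m],np.ones(m.sum())]
print(np.linalg.lstsq(A,D[...,2][m],rcond=None)[0], a[m].max(),b[m].min(),b[m].max())
```

```text
395
[-0.00633578 -0.0062643   0.01075929] 0.12375028508283302 -0.017940828516139345 0.017971989854815008
```

Run:
```python
from h import *
manip.move_linear([.56,-.02,.28],rate=.25)
manip.move_pose(ch(-221,55,280),down(cx)); S()
manip.move_linear(ch(-221,55,94.5),rate=.2); manip.dwell(.2); st=S()
c=cap('scene','s3');cap('wrist','w3');cap('top','t3')
Q=cloud(c)
p=st['tool_pos'];D=Q-p;a=D@cx;b=D@cy
m=(np.abs(b)<.017)&(a>.045)&(a<.118)&(np.abs(D[...,2])<.03)
print(m.sum(),np.linalg.lstsq(np.c_[a[m],b[m],np.ones(m.sum())],Q[...,2][m],rcond=None)[0],np.median(Q[...,2][m]))
L=Q-C0; lx=L@cx;ly=L@cy; m=(np.abs(lx)<.06)&(np.abs(ly)<.09)&(Q[...,2]>.09); print('lid z',np.nanmedian(Q[...,2][m]), (np.c_[lx[m],ly[m]]).mean(0))
big('s3',250,130,400,240,5.3,'s3b')
big('t3',130,100,260,240,5,'t3b')
```

```text
t 10.76 tcp [0.8209 0.2014 0.2801] F [-0.   0.  -2.5] M [-0.01  0.17 -0.04] w 0.0234
t 12.03 tcp [0.8221 0.2021 0.097 ] F [ 0.  -0.1 -1.9] M [-0.04  0.17 -0.06] w 0.0234
185 [-0.00048725  0.03121402  0.1057    ] 0.10585175658590906
lid z 0.5527556361037598 [-0.00339349  0.04934499]
```

View pics/s3b.png

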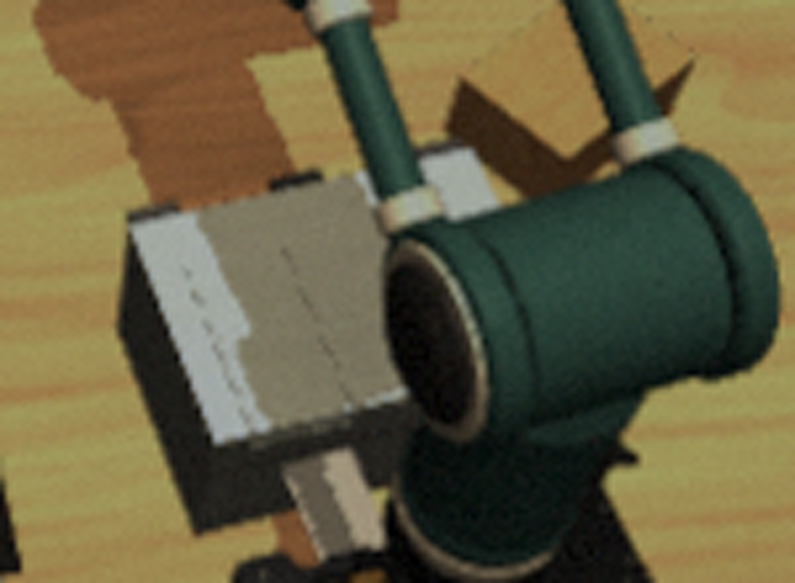

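View pics/t3b.png

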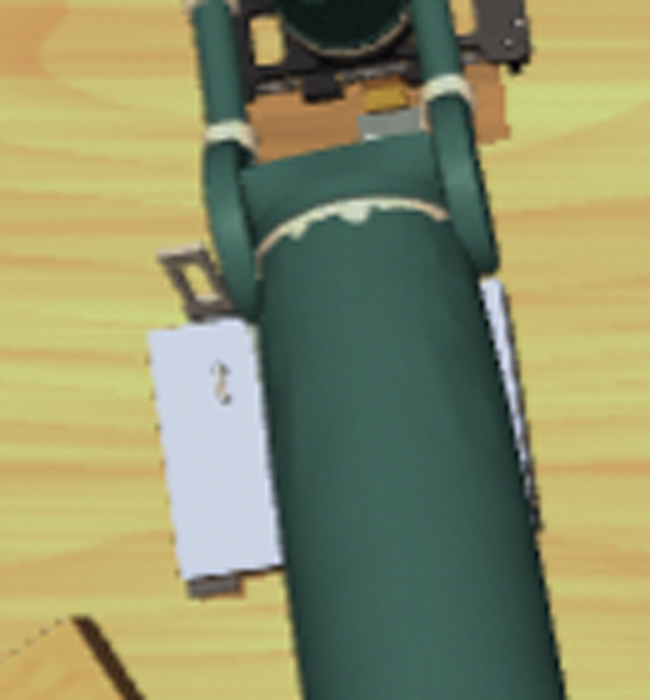

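View pics/w3.png

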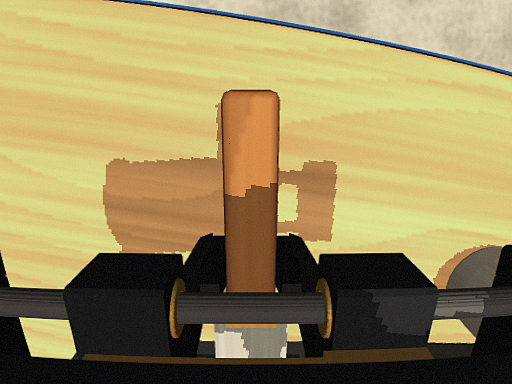

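Run:
```python
from h import *
for i in range(5): manip.dwell(.05); S()
print(ch(-221,55,94.5))
s=manip.state(); print(s['joint_pos'], inverse_kinematics(ch(-221,55,94.5),down(cx)))
c=load('s3');Q=cloud(c)
L=Q-C0; lx=L@cx;ly=L@cy; m=(np.abs(lx)<.06)&(ly>.02)&(ly<.1)&(Q[...,2]>.09)&(Q[...,2]<.13); print('lid z',np.nanmedian(Q[...,2][m]),m.sum())
def k(u,v,z):
    p=px(c,250+(u+.5)/5.3-.5,130+(v+.5)/5.3-.5,z)-C0; return np.round([p@cx*1e3,p@cy*1e3,p[2]*1e3],1)
print('rib',k(257,427,.112),k(352,402,.112),'lid corner',k(215,443,.112),'tip',k(290,472,.1045),k(355,455,.1045))
```

```text
t 12.23 tcp [0.8211 0.2019 0.0952] F [-0.1 -0.4 -2.4] M [-0.01  0.11  0.01] w 0.0238
t 12.28 tcp [0.821  0.2019 0.0949] F [ 0.2  0.  -1.4] M [-0.06  0.11  0.05] w 0.0235
t 12.33 tcp [0.8208 0.2019 0.0947] F [-0.2 -1.2 -2. ] M [-0.02  0.19  0.04] w 0.0239
t 12.38 tcp [0.8208 0.2019 0.0945] F [ 0.6  0.7 -1.8] M [-0.03  0.13  0.04] w 0.0234
t 12.43 tcp [0.8208 0.2018 0.0944] F [ 0.7 -0.5 -1. ] M [-0.04  0.12  0.  ] w 0.0237
[0.8208482 0.2018532 0.0945   ]
[ 2.11665195e-01  6.78651768e-01  1.28045087e+00 -3.22689610e-06
  1.18269338e+00  1.62712092e+00] [0.21166258 0.67860411 1.28034772 0.         1.18264082 1.6271246 ]
lid z 0.11514173627683588 878
rib [-71.9  82.1 112. ] [-71.1  26.  112. ] lid corner [-75.2 107.6 112. ] tip [-99.5  72.2 104.5] [-99.2  34.1 104.5]
```

Run:
```python
from h import *
for x in(-205,-190,-175,-161):
    manip.move_linear(ch(x,55.5,95),rate=.1); s=S()
    if np.linalg.norm(s['contact_force'][:2])>8: print('stop');break
manip.dwell(.3);S()
c=cap('scene','s4');big('s4',250,130,400,240,5.3,'s4b')
```

```text
t 12.74 tcp [0.8049 0.1989 0.095 ] F [-0.6  0.4 -1.8] M [-0.01  0.12  0.  ] w 0.0237
t 13.04 tcp [0.7905 0.1966 0.0951] F [ 1.  -0.2 -1.2] M [-0.04  0.1  -0.05] w 0.0235
t 13.34 tcp [0.7758 0.1943 0.0951] F [ 0.5  0.3 -1.2] M [-0.01  0.17 -0.01] w 0.0236
t 13.63 tcp [0.762  0.1921 0.0951] F [-0.1 -0.9 -1.5] M [-0.01  0.11 -0.01] w 0.0234
t 13.93 tcp [0.7621 0.1921 0.095 ] F [ 0.2  0.4 -1.5] M [-0.07  0.14  0.01] w 0.0237
```

View pics/s4b.png

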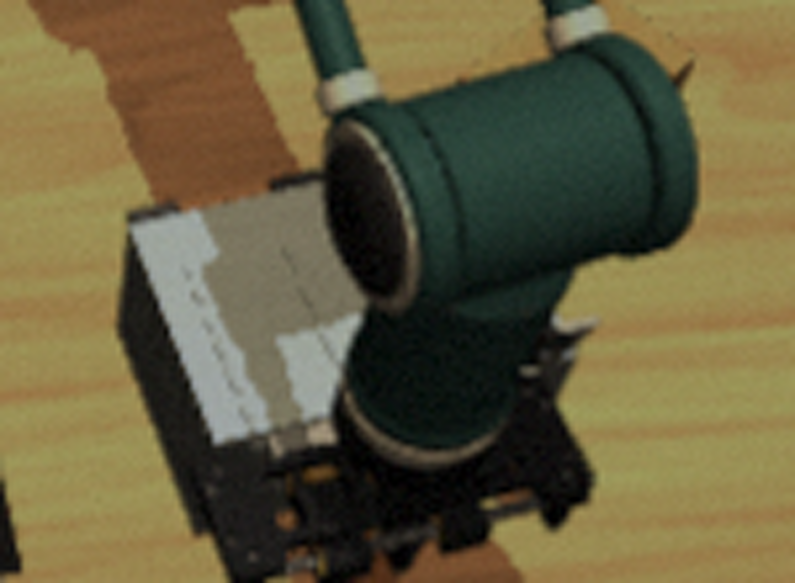

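Run:
```python
from h import *
r=112
for th in np.arange(.1,1.81,.1):
    tx=76-r*np.cos(th); tz=106+r*np.sin(th)
    try: manip.move_linear(ch(tx-125,55.5,tz-7),rate=.12)
    except manip.IKError: print('ik',th);break
    s=manip.state();f=s['contact_force'];print(round(th,1),np.round([f@cx,f@cy,f[2]],1),np.round(s['moment'],2))
    if np.linalg.norm(f)>25: print('stop');break
S();c=cap('scene','s5');big('s5',250,80,400,192,5.3,'s5b')
```

```text
0.1 [-1.1 -0.3 -2.9] [ 0.01 -0.19  0.02]
0.2 [-0.8  0.1 -1.9] [ 0.03 -0.16 -0.01]
0.3 [-1.1  0.6 -2.2] [ 0.04 -0.09 -0.02]
0.4 [-0.8  0.1 -1.9] [ 0.03 -0.07 -0.  ]
0.5 [-0.8 -0.2 -2.7] [-0.03 -0.09 -0.01]
0.6 [-1.9 -0.3 -1.8] [ 0.01 -0.09 -0.03]
0.7 [-1.2  0.4 -3.3] [ 0.02 -0.06 -0.01]
0.8 [-0.9 -0.1 -1.5] [ 0.01  0.02 -0.04]
0.9 [-0.6 -0.  -1.2] [ 0.04  0.03 -0.01]
1.0 [-0.1 -1.2 -2.4] [ 0.03  0.03 -0.05]
1.1 [-0.4  0.  -0.7] [-0.01  0.03 -0.01]
1.2 [-0.2 -0.6 -1.1] [-0.01  0.16 -0.02]
1.3 [ 0.4  0.  -0.7] [-0.03  0.14 -0.  ]
1.4 [ 0.3  0.5 -1.5] [-0.    0.22 -0.  ]
1.5 [-0.6 -0.7 -2.4] [-0.03  0.12  0.04]
1.6 [ 0.1  0.2 -1.9] [-0.03  0.12  0.08]
1.7 [-0.5 -0.4 -1.7] [-0.02  0.14  0.03]
1.8 [ 0.7  0.2 -0.9] [-0.03  0.1  -0.06]
t 18.51 tcp [0.6258 0.1708 0.2079] F [-0.6 -0.3 -0.9] M [-0.03  0.1  -0.06] w 0.0235
```

View pics/s5b.png

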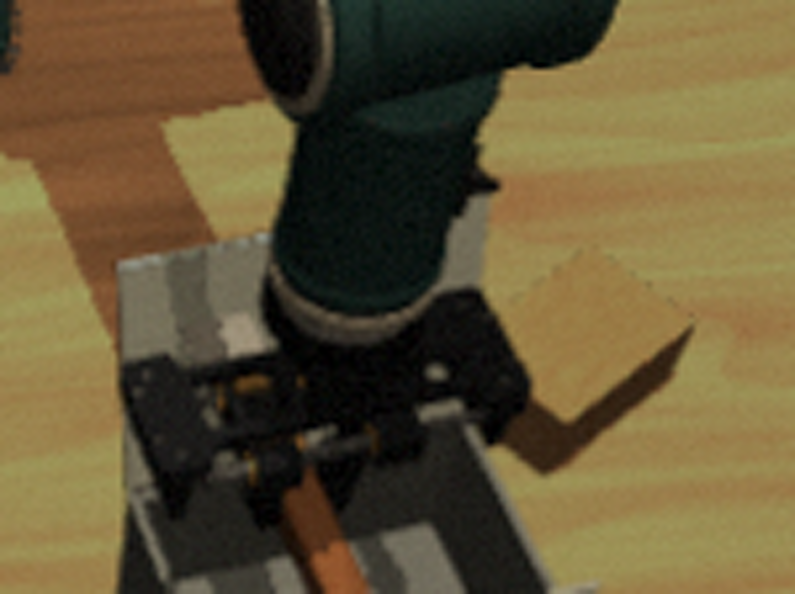

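Run:
```python
from h import *
manip.move_linear(ch(-110,55.5,215),rate=.2)
manip.move_linear(ch(-110,55.5,285),rate=.25)
mx=np.array([.998,.067,0]);mc=np.array([.569,-.071,0]);p=mc+.0225*mx
manip.move_pose(p+[0,0,.15],down(-mx))
c=cap('scene','s6');cap('top','t6')
manip.move_linear(p+[0,0,.03],rate=.2)
manip.move_linear(p+[0,0,.0105],rate=.05); manip.dwell(.3);S()
manip.set_gripper(.05);S()
manip.move_linear(p+[0,0,.15],rate=.25); manip.dwell(.2)
cap('wrist','w6')
im=cv2.imread('pics/s6.png');cv2.imwrite('pics/s6b.png',cv2.resize(im,(800,600)))
```

```text
t 22.46 tcp [ 0.5915 -0.0695  0.0106] F [-0.1 -0.7 -1.7] M [-0.03  0.13  0.01] w 0.0239
t 23.02 tcp [ 0.5915 -0.0695  0.0106] F [-0.6 -0.   0.5] M [-0.01  0.2   0.06] w 0.0504
```

View pics/s6b.png

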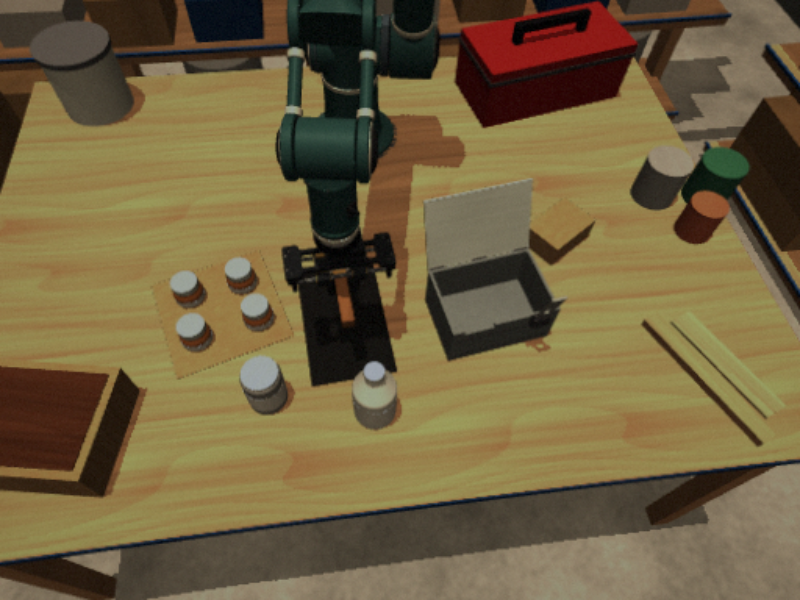

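View pics/w6.png

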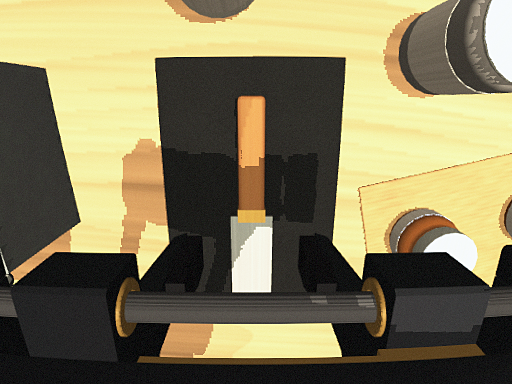

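```bash
cat >> h.py <<'E'
def jars(c):
    Q=cloud(c); m=((Q[...,2]>.05)&(Q[...,2]<.075)&(Q[...,1]<-.12)).astype(np.uint8)
    m=cv2.morphologyEx(m,cv2.MORPH_OPEN,np.ones((3,3)))
    n,l,s,_=cv2.connectedComponentsWithStats(m); out=[]
    for i in range(1,n):
        if s[i,4]<120: continue
        P=Q[l==i]; (x,y),r=cv2.minEnclosingCircle((P[:,:2]*1000).astype(np.float32)); out.append((x/1e3,y/1e3,r,P[:,:2].mean(0),np.median(P[:,2])))
    return out
def pickjar(x,y,d=(-1,0,0),top=.30,z0=.003):
    rv=down(d); p=np.array([x,y,0])
    manip.set_gripper(.086)
    manip.move_pose(p+[0,0,.16],rv)
    manip.move_linear(p+[0,0,z0+.06],rate=.25)
    manip.move_linear(p+[0,0,z0+.0385],rate=.08); 
    manip.set_gripper(0.0,force=30); s=S()
    manip.move_linear(p+[0,0,top],rate=.3)
    return s
def placejar(X,Y,zf=46.0):
    rv=down(cx)
    manip.move_pose(ch(X,Y,300),rv)
    manip.move_linear(ch(X,Y,120),rate=.25)
    manip.move_linear(ch(X,Y,62),rate=.12); manip.dwell(.2); b=S()['contact_force']
    for z in np.arange(58,zf-.1,-3).tolist()+[zf]:
        manip.move_linear(ch(X,Y,z),rate=.06); f=manip.state()['contact_force']
        if np.linalg.norm(f-b)>8: print('contact at',z,f-b); break
    manip.dwell(.2); S(); manip.set_gripper(.0665); S()
E
python3 - <<'E'
from h import *
c=load('t6')
for j in jars(c): print(j)
Q=cloud(load('s6')); L=Q-C0; lx=L@cx*1e3; ly=L@cy*1e3; z=Q[...,2]*1e3
m=(lx>80)&(lx<160)&(np.abs(ly)<90)&(z>120)&(z<260); print(m.sum(), np.polyfit(z[m]-106,lx[m]-76,1),z[m].max(), 'expect slope',np.tan(.38))
E
```

```text
(0.5769496459960938, -0.368467529296875, 27.876405715942383, array([ 0.5768236 , -0.36777261]), np.float64(0.06079725181334017))
(0.5443203735351563, -0.24582688903808594, 27.80440330505371, array([ 0.54444803, -0.24507056]), np.float64(0.06111017668784169))
(0.4714845275878906, -0.38813034057617185, 27.7896785736084, array([ 0.47155488, -0.38767501]), np.float64(0.061164810321447494))
(0.44896478271484375, -0.27968118286132815, 27.601749420166016, array([ 0.4487184 , -0.27873345]), np.float64(0.06095662147849468))
2318 [0.39753169 0.2599764 ] 253.43725943037887 expect slope 0.39941272145322637
```

Run:
```python
from h import *
pickjar(.5443,-.2455); S()
cap('wrist','w7'); cap('scene','s7'); big('s7',130,30,330,180,4,'s7b')
```

```text
t 26.96 tcp [ 0.5444 -0.2456  0.0417] F [-0.6 -0.3  0.3] M [-0.02  0.23 -0.05] w 0.0538
t 27.97 tcp [ 0.5431 -0.2449  0.2975] F [-0.2  0.4 -2.6] M [0.   0.15 0.01] w 0.0545
```

View pics/s7b.png

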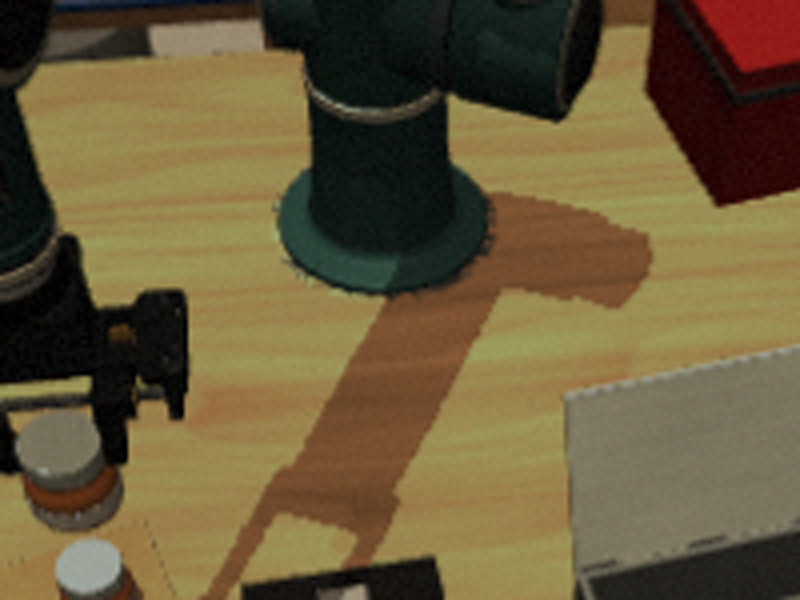

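Run:
```python
from h import *
placejar(31,-47)
manip.move_linear(ch(31,-47,300),rate=.3)
cap('scene','s8'); big('s8',250,100,400,212,5.3,'s8b')
```

```text
t 31.62 tcp [0.5571 0.2641 0.0634] F [-0.3  0.3 -1.7] M [-0.02  0.14  0.02] w 0.054
t 33.32 tcp [0.5562 0.2637 0.0461] F [ 0.3  0.7 -2.2] M [ 0.03  0.17 -0.05] w 0.0541
t 33.7 tcp [0.5564 0.2637 0.0463] F [0.7 0.2 0.1] M [-0.08  0.13  0.01] w 0.0663
```

View pics/s8b.png

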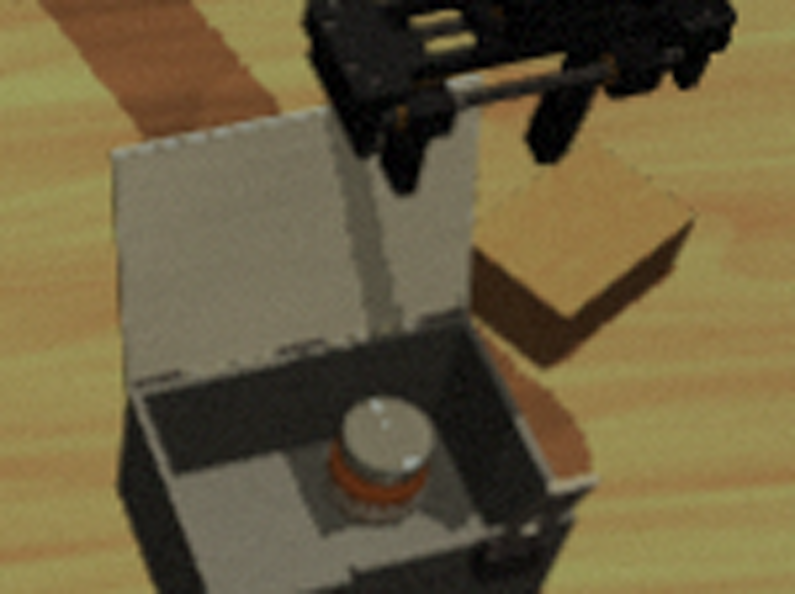

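```bash
cat >> h.py <<'E'
def nextjar(X,Y,tag):
    J=[j for j in jars(cap('top','t'+tag)) if 26<j[2]<32]
    print([(round(j[0],4),round(j[1],4),round(j[2],1)) for j in J])
    j=max(J,key=lambda j:(j[1])); x,y=j[0],j[1]
    s=pickjar(x,y)
    if not .048<s['gripper_width']<.065: print('BAD GRASP'); return
    placejar(X,Y); manip.move_linear(ch(X,Y,300),rate=.3); cap('scene','s'+tag)
E
python3 - <<'E'
from h import *
nextjar(31,47,'9')
big('s9',250,100,400,212,5.3,'s9b')
E
```

```text
[(0.576, -0.3688, 28.3), (0.471, -0.3884, 28.1), (0.4488, -0.2799, 27.9)]
t 38.88 tcp [ 0.449  -0.2799  0.0417] F [-0.4  1.7  1.6] M [ 0.08  0.19 -0.02] w 0.0541
t 43.29 tcp [0.5717 0.1711 0.0633] F [-0.3 -0.3 -1.8] M [-0.02  0.16  0.03] w 0.0542
t 44.99 tcp [0.5708 0.1708 0.0461] F [ 0.7  0.8 -1.7] M [-0.05  0.08  0.05] w 0.0543
t 45.38 tcp [0.5707 0.1708 0.0461] F [ 0.6  0.2 -0.2] M [-0.01  0.17 -0.01] w 0.0668
```

View pics/s9b.png

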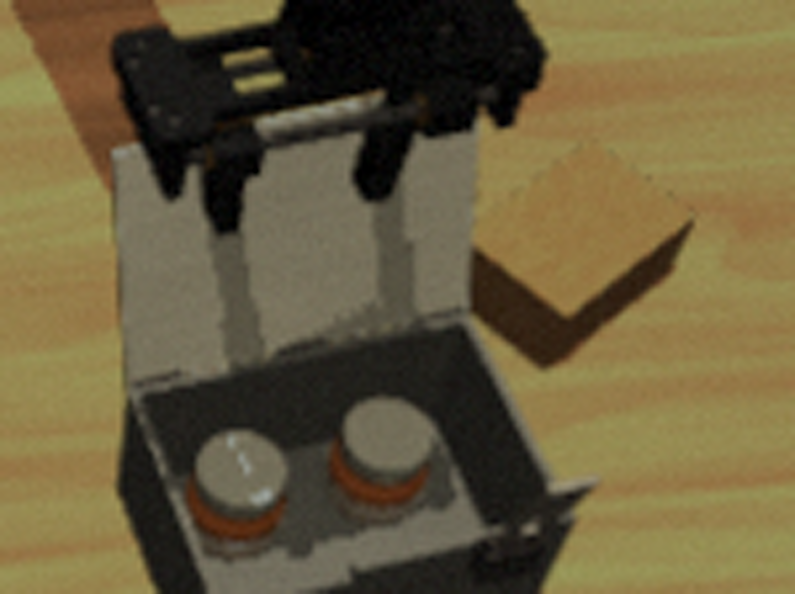

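Run:
```python
from h import *
for n in('s9','t9'):
    Q=cloud(load(n)); L=Q-C0; lx=L@cx*1e3; ly=L@cy*1e3; z=Q[...,2]*1e3
    m=(lx>-160)&(lx<-80)&(ly<-40)&(ly>-95)&(z>119)&(z<230); print(n,m.sum()); 
    if m.sum()>5: P=np.c_[lx[m],ly[m],z[m]].round(0); print(P[np.argsort(P[:,2])][::max(1,len(P)//15)])
    m=(ly<-20)&(ly>-75)&(lx>0)&(lx<65)&(z>50)&(z<80); print('jar far cap',lx[m].mean(),ly[m].mean(),z[m].mean())
```

```text
s9 123
[[ -88.  -47.  119.]
 [ -90.  -54.  126.]
 [ -86.  -52.  131.]
 [ -87.  -72.  136.]
 [ -94.  -52.  139.]
 [ -94.  -51.  144.]
 [ -95.  -73.  153.]
 [ -93.  -50.  160.]
 [ -98.  -53.  166.]
 [-100.  -77.  174.]
 [-102.  -76.  183.]
 [-104.  -73.  192.]
 [-105.  -53.  198.]
 [-103.  -79.  204.]
 [-107.  -65.  205.]
 [-105.  -53.  207.]]
jar far cap 28.197588339648156 -43.69657144512288 65.50431424150482
t9 111
[[ -81.  -51.  120.]
 [ -82.  -56.  124.]
 [ -85.  -79.  128.]
 [ -88.  -65.  134.]
 [ -89.  -55.  139.]
 [ -88.  -57.  147.]
 [ -94.  -79.  153.]
 [ -97.  -53.  163.]
 [-102.  -54.  169.]
 [ -98.  -73.  179.]
 [-100.  -77.  187.]
 [-102.  -53.  191.]
 [-101.  -72.  195.]
 [-103.  -68.  201.]
 [-107.  -78.  203.]
 [-106.  -52.  205.]]
jar far cap 35.175067905050575 -58.060250322365356 63.547725982322845
```

```bash
cat >> h.py <<'E'
def inside(n):
    Q=cloud(load(n)); L=Q-C0; lx=L@cx*1e3; ly=L@cy*1e3; z=Q[...,2]*1e3
    m=((abs(lx)<68)&(abs(ly)<100)&(z>58)&(z<75)).astype(np.uint8)
    nn,l,s,_=cv2.connectedComponentsWithStats(cv2.morphologyEx(m,cv2.MORPH_OPEN,np.ones((3,3))))
    for i in range(1,nn):
        if s[i,4]<40: continue
        k=l==i; (x,y),r=cv2.minEnclosingCircle(np.c_[lx[k],ly[k]].astype(np.float32)); print('in',round(x),round(y),'r',round(r,1),'z',round(float(np.median(z[k])),1),'std',round(float(z[k].std()),1))
E
python3 - <<'E'
from h import *
inside('s9'); inside('s8')
E
```

```text
in 32 -44 r 28.0 z 66.5 std 2.2
in 32 51 r 28.7 z 67.0 std 2.2
in 31 -45 r 28.0 z 66.7 std 2.7
```

```bash
sed -i 's/def placejar(X,Y,zf=46.0):/def placejar(X,Y,zf=46.0,sg=1):/; s/^    rv=down(cx)$/    rv=down(sg*cx)/; s/def nextjar(X,Y,tag):/def nextjar(X,Y,tag,sg=1):/; s/placejar(X,Y); manip/placejar(X,Y,sg=sg); manip/' h.py
python3 - <<'E'
from h import *
nextjar(-34,47,'10'); inside('s10')
big('s10',250,100,400,212,5.3,'s10b')
E
```

```text
[(0.5768, -0.3689, 27.7), (0.472, -0.3878, 28.5)]
t 50.5 tcp [ 0.5769 -0.3689  0.0418] F [-0.3  0.7  1.4] M [ 0.08  0.19 -0.03] w 0.0541
t 55.2 tcp [0.6359 0.1811 0.0635] F [ 0.3 -0.7 -2.8] M [-0.02  0.07 -0.04] w 0.0543
t 56.9 tcp [0.635  0.1808 0.0461] F [ 0.6  0.2 -2.3] M [-0.01  0.07  0.03] w 0.0537
t 57.28 tcp [0.635  0.1808 0.0462] F [ 1.   0.7 -0.3] M [-0.01  0.13  0.05] w 0.0666
in 31 47 r 28.5 z 66.7 std 2.2
in -4 -22 r 27.8 z 66.7 std 2.5
in -32 49 r 27.4 z 67.1 std 1.9
```

View pics/s10b.png

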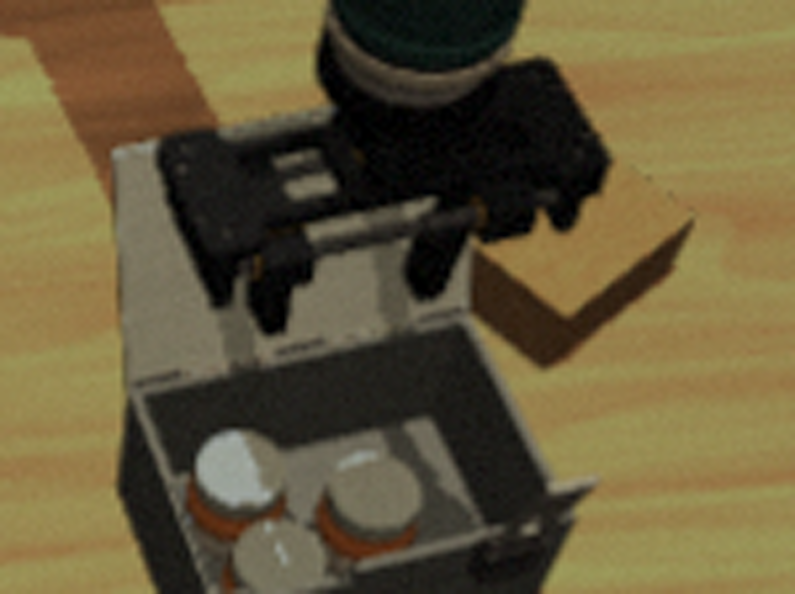

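Run:
```python
from h import *
manip.move_pose(ch(-34,47,300)+np.array([0,-.28,0]),down([-1,0,0]))
cap('scene','s11');cap('top','t11');inside('s11');print();inside('t11')
print([(round(j[0],4),round(j[1],4),round(j[2],1)) for j in jars(load('t11'))])
big('t11',150,130,250,220,8,'t11b');big('s11',250,100,400,212,5.3,'s11b')
```

```text
in 32 49 r 28.3 z 66.6 std 2.2
in -4 -22 r 28.2 z 66.7 std 2.3
in -34 49 r 27.7 z 66.6 std 1.8

in -34 46 r 27.4 z 64.2 std 2.8
in -4 -25 r 27.2 z 64.6 std 3.0
in 31 46 r 26.9 z 64.1 std 2.9
[(0.4714, -0.3884, 27.8)]
```

View pics/t11b.png

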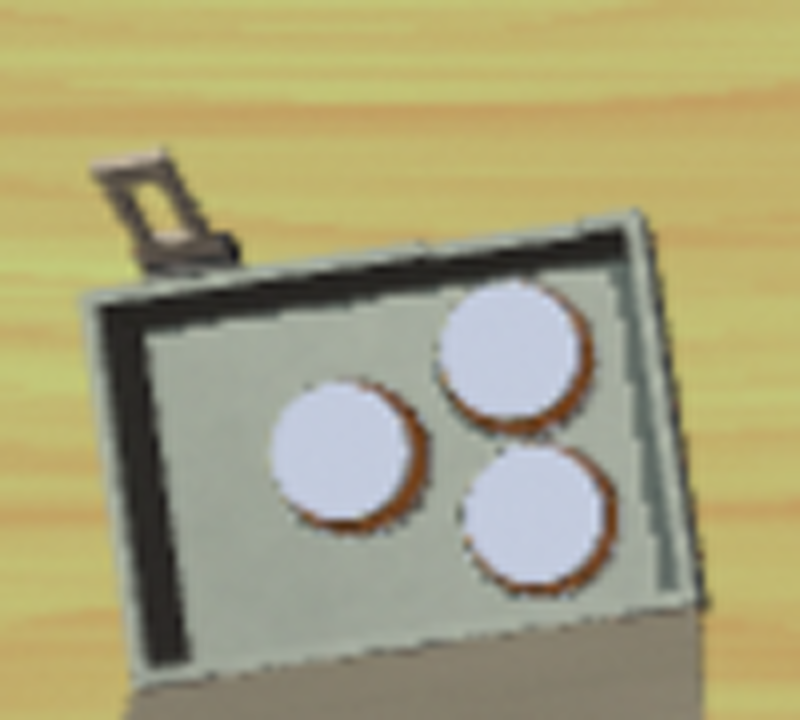

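View pics/s11b.png

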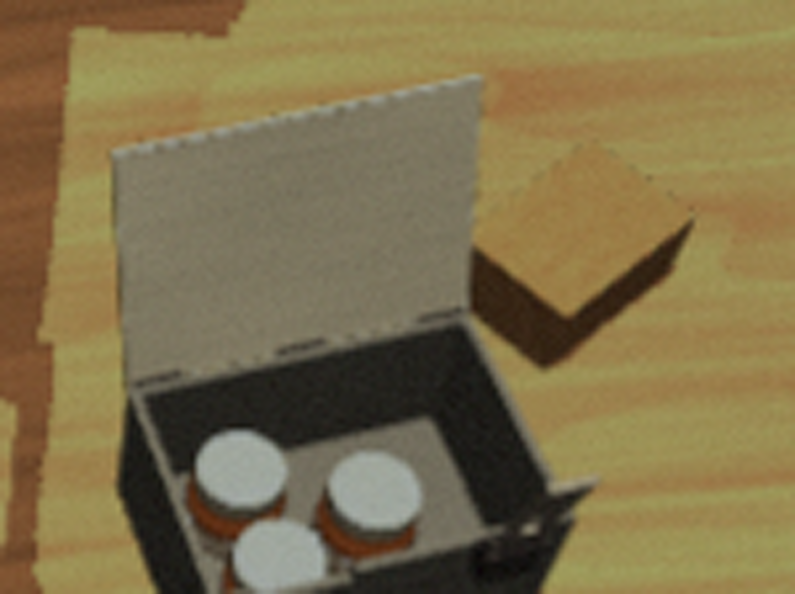

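Run:
```python
from h import *
d=-(cx-.035*cy)
manip.set_gripper(.062)
manip.move_pose(ch(-4,-24,300),down(d))
manip.move_linear(ch(-4,-24,100),rate=.25)
for z in(75,60,52,46):
    manip.move_linear(ch(-4,-24,z),rate=.1); f=manip.state()['contact_force']
    if np.linalg.norm(f)>7: print('contact',z,f);break
manip.dwell(.2);S()
```

```text
t 64.46 tcp [0.5944 0.2464 0.0462] F [-0.1 -0.5 -0.4] M [0.03 0.01 0.03] w 0.062
```

Run:
```python
from h import *
manip.set_gripper(0,force=30);S()
manip.move_linear(ch(-4,-24,65),rate=.1)
manip.move_linear(ch(-34,-50,65),rate=.1,rot=down(-cx)); manip.dwell(.2);S()
for z in(58,52,46.2):
    manip.move_linear(ch(-34,-50,z),rate=.06); f=manip.state()['contact_force']; print(np.round(f,1))
manip.dwell(.2); manip.set_gripper(.0665);S()
manip.move_linear(ch(-34,-50,300),rate=.3)
nextjar(31,-50,'12')
manip.move_pose(ch(-34,47,300)+np.array([0,-.28,0]),down([-1,0,0]))
cap('scene','s13');cap('top','t13');inside('s13');print();inside('t13')
big('t13',150,130,250,220,8,'t13b')
im=cv2.imread('pics/s13.png');cv2.imwrite('pics/s13b.png',cv2.resize(im,(800,600)))
```

```text
t 64.74 tcp [0.5944 0.2466 0.0463] F [0.9 1.3 0.3] M [ 0.13 -0.   -0.02] w 0.0541
t 65.83 tcp [0.6193 0.2762 0.0647] F [-0.   0.3 -2. ] M [ 0.05  0.   -0.03] w 0.0538
[-0.5 -0.3 -3.3]
[-0.1  0.5 -1.8]
[-0.3 -0.8 -1. ]
t 67.18 tcp [0.6199 0.2767 0.0464] F [-0.2  0.4 -0.2] M [ 0.05 -0.   -0.01] w 0.0663
[(0.4712, -0.3889, 28.3)]
t 72.72 tcp [ 0.4713 -0.3888  0.0417] F [0.2 2.9 2.4] M [ 0.18  0.2  -0.01] w 0.0539
t 77.78 tcp [0.5567 0.267  0.0634] F [-0.3  0.4 -3.6] M [0.02 0.17 0.01] w 0.054
t 79.47 tcp [0.5558 0.2667 0.0461] F [ 0.2  0.2 -2.4] M [ 0.    0.07 -0.08] w 0.0538
t 79.86 tcp [0.5558 0.2667 0.0463] F [-0.6  0.9  0.5] M [-0.06  0.23 -0.02] w 0.0665
in 32 -48 r 28.4 z 66.7 std 2.4
in 31 50 r 27.9 z 66.5 std 2.5
in -32 -47 r 26.7 z 66.8 std 2.0
in -32 49 r 27.3 z 67.0 std 1.9

in -34 47 r 27.4 z 64.3 std 2.6
in -35 -50 r 27.0 z 64.0 std 2.8
in 31 46 r 27.0 z 64.6 std 2.7
in 31 -50 r 27.3 z 64.1 std 2.9
```

View pics/t13b.png

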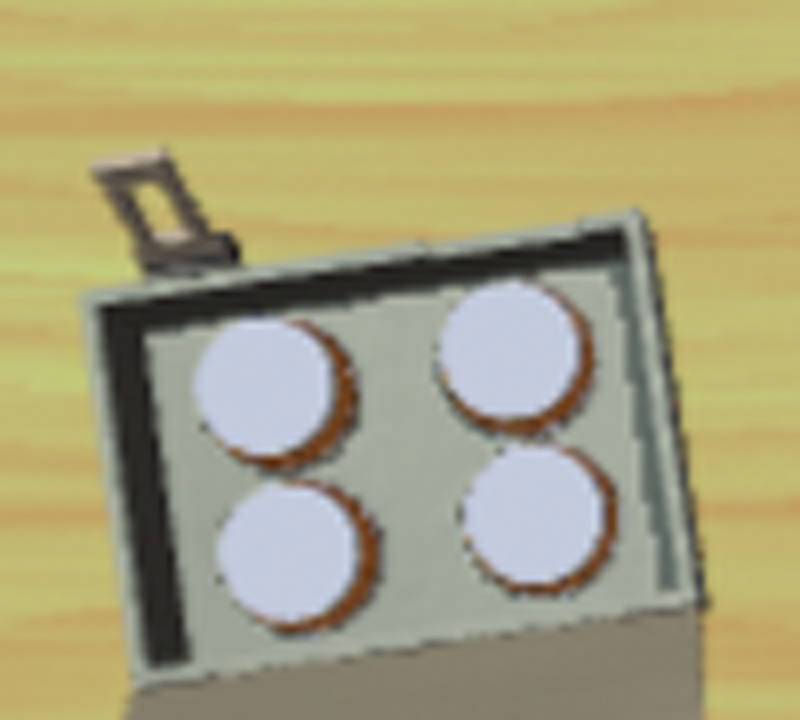

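View pics/s13b.png

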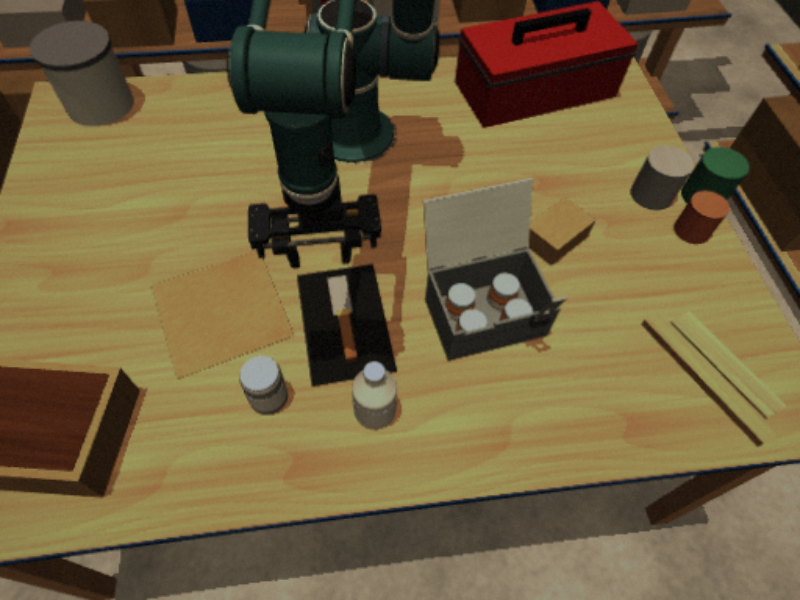

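Run:
```python
from h import *
manip.set_gripper(0,force=20)
rv=down(-cx)
manip.move_pose(ch(180,0,330),rv)
manip.move_linear(ch(180,0,212),rate=.25);S()
for x in range(165,19,-15):
    manip.move_linear(ch(x,0,212),rate=.12); f=manip.state()['contact_force']; print(x,np.round([f@cx,f@cy,f[2]],1))
    if np.linalg.norm(f)>25: print('stop');break
manip.dwell(1.0)
cap('scene','s14');big('s14',250,80,400,192,5.3,'s14b')
```

```text
t 86.38 tcp [0.4167 0.1942 0.2127] F [0.8 1.3 0.4] M [ 0.03 -0.04  0.04] w 0.0007
165 [-0.3 -0.8  0.3]
150 [ 0.1  0.5 -0.4]
135 [-0.2 -0.3 -0.4]
120 [-0.3  0.1  0.1]
105 [0.1 0.3 0.4]
90 [-0.2  0.7 -0.6]
75 [-0.1 -0.4 -0.1]
60 [ 0.9 -0.4 -0.5]
45 [0.4 0.1 0.5]
30 [ 0.2  0.1 -0.3]
```

View pics/s14b.png

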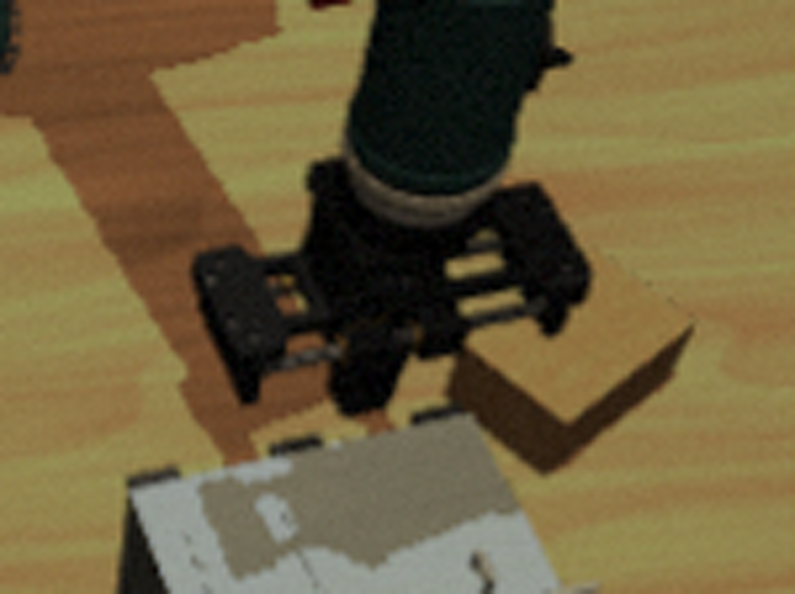

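Run:
```python
from h import *
rv=down(cx)
manip.move_linear(ch(20,0,300),rate=.3)
manip.move_pose(ch(-150,-65,300),rv)
manip.move_linear(ch(-145,-65,185),rate=.25);S()
for ph in [1.8,1.6,1.4,1.2,1.0,.8,.6,.4,.25,.12,.04]:
    r=72+20*(1-ph/1.8); 
    X=-84+r*np.cos(ph)-2.5*np.sin(ph)-9; Z=115.5+r*np.sin(ph)+2.5*np.cos(ph)
    manip.move_linear(ch(X,-65,Z),rate=.1); f=manip.state()['contact_force']; print(ph,np.round([X,Z],0),np.round([f@cx,f@cy,f[2]],1))
    if np.linalg.norm(f)>20: print('stop');break
for z in(118,117.3,116.5,115.8):
    manip.move_linear(ch(-1,-65,z),rate=.03); manip.dwell(.3); f=S()['contact_force']
    if f[2]>6: break
cap('scene','s15');big('s15',250,80,400,192,5.3,'s15b')
```

```text
t 93.92 tcp [0.7276 0.3088 0.1859] F [0.3 0.6 1.8] M [-0.11  0.08  0.01] w 0.0007
1.8 [-112.  185.] [-0.6  0.4  0.2]
1.6 [-98. 190.] [ 0.8 -0.2 -0.6]
1.4 [-82. 191.] [0.5 0.6 0.5]
1.2 [-67. 190.] [-0.1  0.3 -0.2]
1.0 [-51. 185.] [ 0.5 -0.2  0.3]
0.8 [-37. 177.] [1.  0.1 0.5]
0.6 [-24. 166.] [-0.7 -0.3  0.2]
0.4 [-13. 152.] [-0.2  0.2 -0.1]
0.25 [ -7. 140.] [ 0.4 -0.1  0.2]
0.12 [ -3. 129.] [ 1.3  1.  -0.1]
0.04 [ -2. 122.] [ 0.5 -0.3 -0.1]
t 97.95 tcp [0.5854 0.2866 0.1184] F [0.8 0.3 2.1] M [ 0.05 -0.03 -0.06] w 0.0004
t 98.5 tcp [0.5854 0.2866 0.1183] F [ 0.4 -0.3  4.6] M [-0.05  0.11  0.02] w 0.0003
t 99.05 tcp [0.5854 0.2866 0.1182] F [-2.  -0.8  8.4] M [-0.12  0.34 -0.01] w 0.0004
```

View pics/s15b.png

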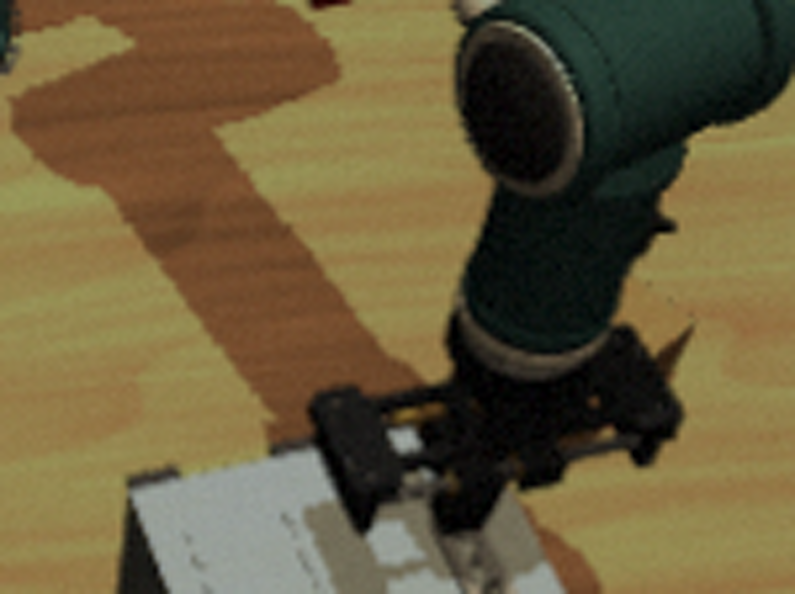

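Run:
```python
from h import *
manip.move_linear(ch(-1,-65,300),rate=.25)
manip.move_pose([.45,-.05,.33],down([-1,0,0]));manip.dwell(.3)
c=cap('scene','s16');t=cap('top','t16')
big('t16',150,130,250,220,8,'t16b');im=cv2.imread('pics/s16.png');cv2.imwrite('pics/s16b.png',cv2.resize(im,(800,600)))
big('s16',260,140,390,240,6,'s16c')
for n in('s16','t16'):
    Q=cloud(load(n)); L=Q-C0; lx=L@cx*1e3; ly=L@cy*1e3; z=Q[...,2]*1e3
    m=(abs(lx)<70)&(abs(ly-20)<60)&(z>90)&(z<135);print(n,'lid',np.polyfit(lx[m],z[m],1))
    m=(lx>-20)&(lx<4)&(abs(ly+65)<11)&(z>90)&(z<150);print('hasp plate z',np.median(z[m]))
S()
```

```text
s16 lid [2.79186316e-03 1.15032579e+02]
hasp plate z 120.30649992839048
t16 lid [7.81167706e-04 1.12242989e+02]
hasp plate z 117.11531250260566
t 101.74 tcp [ 0.4502 -0.0497  0.3299] F [-0.4 -0.4 -0.3] M [-0.08  0.15 -0.01] w 0.0007
```

View pics/t16b.png

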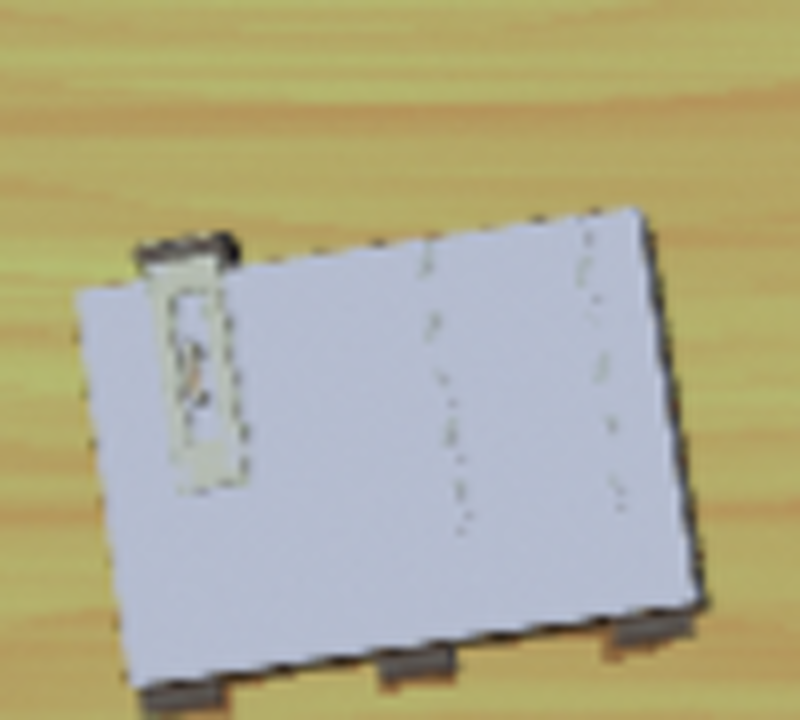

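View pics/s16b.png

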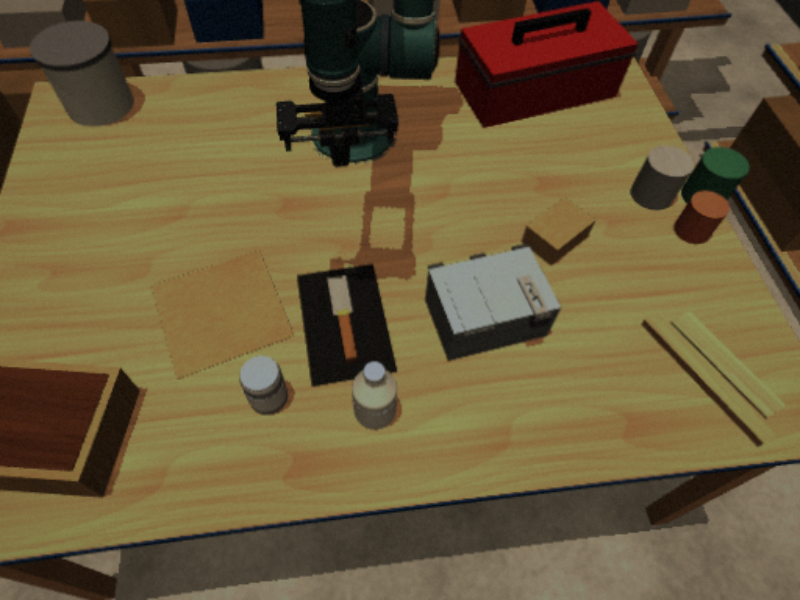

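View pics/s16c.png

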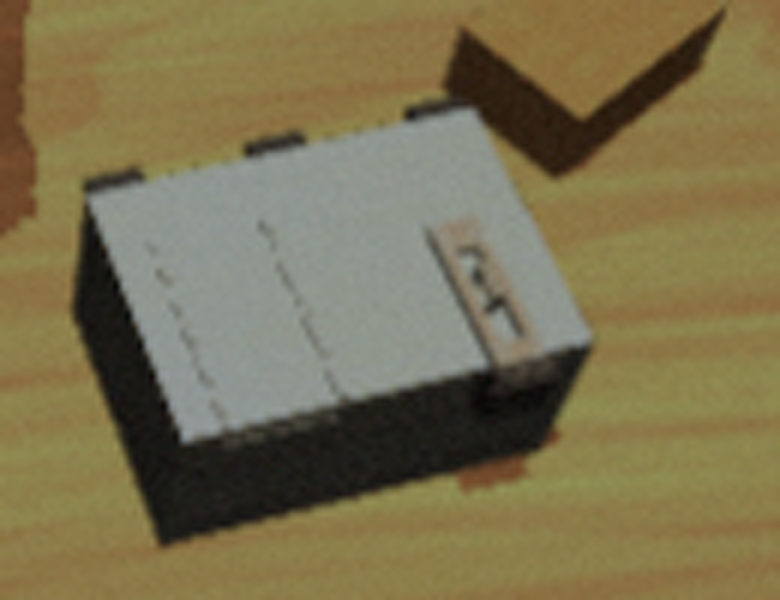

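Lid shut and level (112.2 mm), hasp flat with the staple through its slot (117 mm), and the knife lying flat well inside the mat. The jug, can and carton haven't moved.

```bash
python3 -c "
from h import *
print(order.close_job()); S()"
```

```text
the job is handed in; nothing more can be done
None
the job is handed in; nothing more can be done
```

The job is handed in, at about 102 s on the robot's clock. I levered the lid open with the putty knife in the notch and swung it back to its stop. All four jars went upright on the chest floor, then I shut the lid and pressed the hasp flat over its staple. The knife is back on the mat.

**Last checks**
- **Lid:** shut and level, with its top at 112.2 mm against the 112 expected.
- **Hasp:** the end plate read 117 mm in the top camera, against 118 expected. The fingers met it at 118.2 mm with 8 N.
- **Jars:** all four read upright in both cameras just before the lid was shut. I could not see them after that.
- **Knife and bystanders:** the knife lies flat, well inside the mat. The jug, can and carton look unmoved by eye; I did not measure them.

**What disagreed**
- **Chest direction:** the text puts the chest front towards world -y, with the notch nearer the robot. The images showed the front facing away from the robot, about +x and turned 9°. I followed the images, and the insertion met no resistance.
- **Knocked jar:** one jar was found about 4 cm out of place inside the chest, still upright. I regrasped it and moved it to a free spot.
- **Camera offset:** the scene camera reads heights about 3 mm high (lid 115, hasp 120), so I relied on the top camera and the contact height.
- **Lid closing:** the lid fell shut by itself once pushed past upright; I did not lower it by hand.

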